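# Hang the dip carrier level over the tray

### The arm

A 6-joint arm with a two-finger parallel gripper is mounted at the origin on a cart in front of the work surface, level with it; the furniture and walls round the work are solid. World frame = base frame: x ahead of the robot, y to its left, z up, the work surface at z = 0. Lengths are in m, angles in rad, forces in N, time in s.
With the tool pointing down it reaches from about 0.325 to 0.85 m from the base axis. Payload 15.5 kg.
Tool frame: the origin (TCP) lies at the very end of the fingers, on their centre line; the grasp point (between the pads) lies 19 mm behind it; z points along the fingers, y is the line along which they close (so a half turn about z gives the same grasp; the last joint's range is limited). The gripper opens to 91 mm and grips with 3 to 60 N. Pads are 32 mm wide; open, the fingers measure 118 mm over their backs; the gripper's body (76 mm by 178 mm) begins 60 mm behind the grasp point.
Start: joints at [1.137, 0.494, 1.345, -0, 1.302, -0.096], TCP at [0.207, 0.59, 0.214] pointing down, gripper open.
Joint ranges: [-2.91, 2.91], [-0.82, 2.16], [0.22, 2.67], [-1.22, 4.37], [0.12, 2.79], [-3.08, 3.08]. Speed limits (rad/s): [1.89, 1.89, 2.57, 3.01, 3.01, 3.01].

### API

Orientations are given as a unit quaternion [x, y, z, w].
In Python, from cell import arm gives the robot as it stands.
- The arm moves only by the tool arm_command, never from a script. Its arguments are lists of equal length, an entry for each row: "translation": the shift along the tool's x, y, z in mm, a list of three; "yaw": the turn about the tool's z in rad; "jaw": the finger opening in mm, from 0 to 91.2. In form: {"translation": [[dx, dy, dz], ...], "yaw": [yaw, ...], "jaw": [jaw, ...]}. A call has 1 to 20 rows; each row is the pose to reach, as a shift and turn from the pose commanded when the call began, along the tool's axes at that moment; what a row does not reach only later rows make up. A row lasts 1/8 s, in which the tool goes at most 62.5 mm and 10.7 degrees, less where a joint would pass 70% of its speed; a pose out of reach is approached as far as the arm can. A call with a gripper value outside its range is refused whole. The fingers move at their own pace and stop on an object; the grip force is fixed at half the most. Time passes only in rows, so rows that repeat a pose let the fingers close. It gives the time, the measured TCP pose, the force, the opening and the grip force at its end, in the units of the state.
- arm.sense(): the state, without advancing time (a new reading comes with each control period).
- arm.get_image(name): name is "scene" or "top" or "wrist"; returns a dict with "color" (480x640x3 uint8, red, green, blue), "z_map" (480x640 float32, m along the optical axis (not along the pixel's ray), 0 where there is no reading), "fov_y" (degrees; the focal length in pixels is half the picture's height over the tangent of half this angle, whatever the lens; pixels are square), "cx", "cy" (the principal point, pixels), "camera_from_world" (4x4, takes a point from world to camera coordinates); the wrist camera has in their place "mount" (4x4, takes a point from camera to tool coordinates, whose origin is the TCP and whose axes are the flange's). Camera axes: x right, y down, z forward; pixel columns grow to the right and rows downward; lengths in m; the calibration is good to about 2 mm. A picture is of the moment at which its call begins: read the wrist's pose just before it.
- arm.job_done(): hands the job in; it is judged then, once.
Trained networks look in the newest picture that a camera, given by its name, has taken for a name from the list of things; names that differ only in an ending like _2 or _b are one class to them, and where a whole thing is asked for, a point or a joint stands for the part that bears it (a point fixed in the world has none). Each returns a list of dicts, best first, with "conf" (0 to 1); they miss things now and then, are a little off and sometimes report something else, mostly with a low value. They report only what shows in the picture. A call takes as long as a camera call.
- arm.trace(query, camera): "region" (480x640 bool, what is visible of it) and "location" ([column, row] in pixels, amid what is visible of it).
The state is a dict: "time": time; "joint_pos": joint angles; "qvel": joint speeds; "tau": joint torques, N m; "eef_pos": TCP position; "eef_rot": TCP orientation; "ft_force": force on the tool from outside, world axes, zero at the start; "ft_torque": the same for the moment, N m; "grip_width": finger opening in m; "finger_force": force on a finger pad.
Only numpy, scipy, OpenCV 4.12 (cv2) and the standard library are available. Lean on these libraries where they do the work, as an engineer would, in place of code of your own. Each camera call takes 0.05 s, during which the arm holds its last target. There are 200 camera calls.

### The job

Take the carrier with the long leg and clamp block out of the white rack and hang it on the peg of the dip stand by the one hole that lets it hang level, then let go and see that it hangs there freely and still. Leave the short-legged carrier in the rack.

Things in the scene. Friction and masses are not known exactly. Their poses are not given: they have to be found in the camera images.
- long_carrier: Upright aluminium plate 6 mm thick (0.25 kg, all one solid material): a bar 160 long, 48 high, with four holes in a row, and off its middle a leg down to a clamp block; total height 154. Origin: middle of the bar's top edge; x through the thickness, y along the bar (leg at y = +37), z up. Grip it from above across the top edge: 21 mm of plain plate above the holes. May hang either way round.
- short_carrier: Like the long carrier, with the same bar and holes (0.14 kg), but its leg is only 36 mm long and has no clamp block. Origin and axes likewise. It stands in the other pair of notches, 70 mm away, parallel to the long one; which is in front varies.
- rack: White plastic rack, fixed; base 124 x 160 x 8 mm. Two cheeks (14 mm thick, 69 mm either side of the middle, 134 high) hold the bars' ends in notches 10 mm wide and 18 deep at x = -35 and +35. A bar's top edge is then 164 mm above the bench, its leg between the cheeks; it lifts straight up. Origin: centre of underside; y along the bars, z up.
- dip_stand: Fixed steel stand: base 150 x 130 mm, a shallow tray across it (64 x 170, rim 28 mm above the bench) and one bent round rod, 8 mm thick, that rises at x = +62 mm and bends into a peg pointing along -x (roughly to the robot) over the tray. Nothing is higher than the peg. Origin: on the bench below the peg's middle; z up.
- peg_mid (a point): point on the peg's axis midway along it, 205 mm above the bench; axes as dip_stand. The peg is 8 mm in diameter, straight from x = +51 mm to its free tip at x = -44, and rises 6 degrees towards the tip (z falls by 0.105 of x).
- peg_tip (a point): free end of the peg, 44 mm before peg_mid and 5 mm higher
- hole_a (a point): centre of the first through hole, counted from the end of the bar away from the leg; 18 mm in diameter, in the middle of the plate's thickness, 30 mm below the bar's top edge
- hole_b (a point): centre of the second through hole, counted from the end of the bar away from the leg; 18 mm in diameter, in the middle of the plate's thickness, 30 mm below the bar's top edge
- hole_c (a point): centre of the third through hole, counted from the end of the bar away from the leg; 18 mm in diameter, in the middle of the plate's thickness, 30 mm below the bar's top edge
- hole_d (a point): centre of the fourth through hole, counted from the end of the bar away from the leg; 18 mm in diameter, in the middle of the plate's thickness, 30 mm below the bar's top edge
- clamp_block (a point): centre of the long carrier's solid clamp block, 44 mm along the bar, 34 high, 26 thick (steel-dark screw head on one side), centred on the plate's thickness. The leg above it is 30 mm wide and runs 72 mm down from the bar's lower edge; the centre line of leg and block is 37 mm from the bar's middle (y = +37, z = -137 from the carrier's origin).
- blower_unit: dark grey blower box, always in the same place behind the gap between rack and stand: its front face at world x = 0.55 m, from y = -0.14 to +0.12 m, top 158 mm above the bench. Origin: on the bench near its middle. Carry the part round its front or well over it.

How it is judged:
On the way:
1. the long-legged carrier is lifted out of its notches (z of long_carrier in the frame of rack above 0.19 m), for 0.1 s.
At the end, for the whole second after the job is handed in: The long-legged carrier hangs on the peg through one of its holes, its weight on the stand, its bar level within 0.11 rad (6 degrees), at rest (under 0.03 m/s and 0.5 rad/s); the short-legged carrier is within 30 mm of where it started in the rack (((x of hole_a in the frame of peg_mid between -0.038 and 0.048 m and y of hole_a in the frame of peg_mid between -0.008 and 0.008 m and z of hole_a in the frame of peg_mid between -0.016 and 0.003 m) or (x of hole_b in the frame of peg_mid between -0.038 and 0.048 m and y of hole_b in the frame of peg_mid between -0.008 and 0.008 m and z of hole_b in the frame of peg_mid between -0.016 and 0.003 m) or (x of hole_c in the frame of peg_mid between -0.038 and 0.048 m and y of hole_c in the frame of peg_mid between -0.008 and 0.008 m and z of hole_c in the frame of peg_mid between -0.016 and 0.003 m) or (x of hole_d in the frame of peg_mid between -0.038 and 0.048 m and y of hole_d in the frame of peg_mid between -0.008 and 0.008 m and z of hole_d in the frame of peg_mid between -0.016 and 0.003 m)) and angle between long_carrier's own y axis and vertical between 1.461 and 1.681 rad and contact force between long_carrier and dip_stand above 0.5 N and linear speed of long_carrier below 0.03 m/s and angular speed of long_carrier below 0.5 rad/s and distance of short_carrier from where it was at the start of the episode below 0.03 m); the robot touches nothing.
It fails at once if the short-legged carrier is taken from its place in the rack (distance of short_carrier from where it was at the start of the episode above 0.03 m).
It also fails if it takes over 51 s, if anything falls off the work surface, if the arm or the gripper's body presses on something with over 40 N, if the wrist force passes 120 N, or if a joint passes its speed limit or range.

## Working session

There is one attempt and no reset: what is moved stays moved. The work goes in short steps, Python scripts to look and compute and a tool call to move; the robot and the scene stay as the last step left them, time stands still between calls to the robot, and variables do not carry over. Pictures are saved under pics/ and viewed, at most 10 in all, crops included, and the job is handed in when it is done.

Besides the shell and the picture viewer there is one more tool, called after "Call:" by a JSON object that holds its "method" and its "body", one argument or row to a line. arm_command: Moves the arm, as the interface text tells. Its arguments: {"type":"object","properties":{"translation":{"type":"array","items":{"type":"array","items":{"type":"number"}}},"yaw":{"type":"array","items":{"type":"number"}},"jaw":{"type":"array","items":{"type":"number"}}},"required":["translation","yaw","jaw"]}

```bash
mkdir -p pics
cat > h.py <<'E'
import numpy as np, cv2
from cell import arm
def cloud(im):
    f=240/np.tan(np.radians(im["fov_y"])/2); z=im["z_map"]
    v,u=np.mgrid[:480,:640]
    P=np.stack([(u-im["cx"])*z/f,(v-im["cy"])*z/f,z],-1)
    T=np.linalg.inv(im["camera_from_world"])
    W=P@T[:3,:3].T+T[:3,3]; W[z==0]=np.nan
    return W
E
python3 - <<'E'
from h import *
s=arm.sense(); print({k:np.round(s[k],3) for k in("time","eef_pos","eef_rot","joint_pos","grip_width")})
for n in("scene","top"):
    im=arm.get_image(n); cv2.imwrite(f"pics/{n}.png",im["color"][...,::-1]); np.savez(f"{n}.npz",W=cloud(im),color=im["color"])
    print(n,np.round(np.linalg.inv(im["camera_from_world"]),3).tolist(),im["fov_y"])
    for q in("long_carrier","short_carrier","rack","dip_stand","clamp_block","peg_tip"):
        for d in arm.trace(q,n)[:2]:
            W=cloud(im)[d["region"]]
            print(q,round(d["conf"],2),np.round(d["location"]),d["region"].sum(),np.round(np.nanmedian(W,0),3),np.round(np.nanpercentile(W,2,0),3),np.round(np.nanpercentile(W,98,0),3))
E
```

```text
{'time': np.float64(0.0), 'eef_pos': array([0.207, 0.589, 0.213]), 'eef_rot': array([ 0.168,  0.986, -0.001, -0.   ]), 'joint_pos': array([ 1.138,  0.494,  1.346,  0.   ,  1.303, -0.096]), 'grip_width': np.float64(0.091)}
scene [[0.532, -0.325, 0.782, -0.25], [-0.847, -0.21, 0.489, -0.513], [0.005, -0.922, -0.387, 0.562], [0.0, 0.0, 0.0, 1.0]] 57.24120004863737
long_carrier 0.97 [208. 254.] 1409 [0.43  0.247 0.131] [0.415 0.149 0.019] [0.456 0.294 0.165]
short_carrier 0.64 [232. 239.] 697 [0.507 0.234 0.151] [0.485 0.164 0.019] [0.746 0.425 0.166]
rack 0.97 [236. 285.] 2865 [0.455 0.175 0.047] [0.399 0.146 0.004] [0.541 0.305 0.135]
dip_stand 0.75 [399. 360.] 4482 [ 0.437 -0.254  0.012] [ 0.37  -0.338  0.001] [ 0.521 -0.173  0.205]
dip_stand 0.33 [207. 255.] 1489 [0.43  0.247 0.129] [0.414 0.15  0.018] [0.456 0.297 0.165]
clamp_block 0.83 [207. 254.] 1585 [0.431 0.248 0.127] [0.414 0.15  0.014] [0.485 0.3   0.165]
peg_tip 0.75 [399. 359.] 4375 [ 0.437 -0.255  0.012] [ 0.37  -0.338  0.003] [ 0.518 -0.174  0.205]
top [[0.024, -0.987, 0.157, 0.308], [-1.0, -0.022, 0.01, 0.008], [-0.006, -0.157, -0.988, 1.768], [0.0, 0.0, 0.0, 1.0]] 42.327026068825504
long_carrier 0.66 [231. 295.] 309 [0.428 0.249 0.141] [0.415 0.161 0.036] [0.453 0.295 0.169]
rack 0.83 [247. 281.] 2076 [0.468 0.233 0.011] [ 0.4    0.152 -0.001] [0.532 0.309 0.14 ]
clamp_block 0.66 [235. 293.] 308 [0.429 0.248 0.14 ] [0.413 0.158 0.026] [0.453 0.291 0.169]
peg_tip 0.89 [415. 294.] 2721 [ 0.44  -0.248  0.01 ] [ 0.373 -0.332  0.001] [ 0.513 -0.177  0.208]
```

View pics/scene.png

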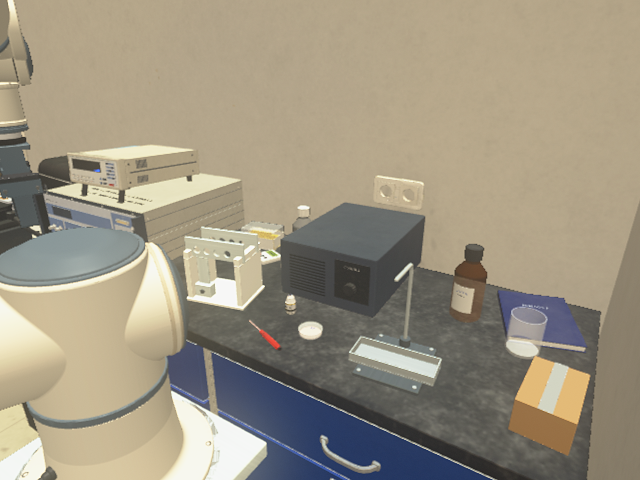

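Run:
```python
from h import *
for n in("scene","top"):
    W=np.load(n+".npz")["W"]; x,y,z=W[...,0],W[...,1],W[...,2]
    for nm,m in(("front bar",(z>.145)&(z<.18)&(x>.38)&(x<.47)&(y>.12)&(y<.33)),
                ("rear bar",(z>.145)&(z<.18)&(x>.475)&(x<.545)&(y>.12)&(y<.33)),
                ("rack",(z>.12)&(z<.137)&(x>.38)&(x<.56)&(y>.12)&(y<.33)),
                ("peg",(z>.185)&(z<.23)&(x>.36)&(x<.56)&(y<-.12)&(y>-.4)),
                ("block",(z>.005)&(z<.05)&(x>.38)&(x<.46)&(y>.17)&(y<.29)),
                ("base",(z>.003)&(z<.03)&(x>.3)&(x<.56)&(y<-.12)&(y>-.4))):
        p=W[m]
        if len(p)<5: print(n,nm,len(p)); continue
        c=p.mean(0); l=cv2.fitLine(p[:,:2].astype(np.float32),cv2.DIST_HUBER,0,.01,.01).ravel()
        print(n,nm,len(p),np.round(p.min(0),3),np.round(p.max(0),3),"line",np.round(l,3))
        r=cv2.minAreaRect((p[:,:2]*1000).astype(np.float32)); print("   rect",np.round(r[0],1),np.round(r[1],1),round(r[2],1))
```

```text
scene front bar 519 [0.415 0.148 0.145] [0.461 0.304 0.167] line [ 0.242 -0.97   0.437  0.222]
   rect [437.7 225.5] [ 13. 161.] 13.2
scene rear bar 477 [0.484 0.162 0.145] [0.531 0.32  0.167] line [ 0.242 -0.97   0.505  0.237]
   rect [505.1 240.7] [ 11.9 162.1] 14.5
scene rack 601 [0.397 0.144 0.12 ] [0.545 0.317 0.137] line [ 0.404 -0.915  0.448  0.205]
   rect [470.3 233.5] [118.5 163.2] 13.8
scene peg 125 [ 0.396 -0.263  0.185] [ 0.502 -0.247  0.214] line [ 0.995  0.099  0.451 -0.256]
   rect [ 448.9 -254.3] [106.    7.9] 6.0
scene block 773 [0.395 0.17  0.005] [0.46 0.29 0.05] line [ 0.322 -0.947  0.423  0.243]
   rect [434.6 234.2] [ 55.2 125.2] 14.2
scene base 4067 [ 0.306 -0.398  0.003] [ 0.56 -0.12  0.03] line [ 0.351  0.936  0.434 -0.256]
   rect [ 432.7 -259. ] [278.1 254.2] 89.9
top front bar 189 [0.416 0.151 0.145] [0.459 0.305 0.172] line [ 0.244 -0.97   0.44   0.211]
   rect [437.2 228. ] [  7.1 159.2] 13.7
top rear bar 206 [0.484 0.166 0.146] [0.528 0.321 0.173] line [ 0.244 -0.97   0.504  0.243]
   rect [505.1 243.1] [  8.4 159.8] 14.4
top rack 428 [0.397 0.15  0.12 ] [0.545 0.322 0.137] line [ 0.247 -0.969  0.469  0.239]
   rect [470.7 235.5] [115.3 160.2] 13.8
top peg 137 [ 0.398 -0.259  0.189] [ 0.503 -0.242  0.216] line [ 0.995  0.104  0.45  -0.25 ]
   rect [ 450.6 -250.3] [106.5   9. ] 5.0
top block 517 [0.381 0.17  0.005] [0.46  0.289 0.05 ] line [ 0.2   -0.98   0.425  0.231]
   rect [420.2 229.8] [118.9  79. ] 89.3
top base 3810 [ 0.304 -0.4    0.003] [ 0.56 -0.12  0.03] line [ 0.466  0.885  0.448 -0.225]
   rect [ 431.8 -260.1] [256.1 279.8] 0.1
```

The scene picture shows the rack at about (225,265), with the clamp block in the front carrier at (205,288), so the long one is in front with its leg at the left (+y). The stand peg tip is at about (398,278). Next I measure the hole positions along the bar.

Run:
```python
from h import *
im=arm.get_image("scene"); W=np.load("scene.npz")["W"]
f=240/np.tan(np.radians(im["fov_y"])/2); M=im["camera_from_world"]
ey=np.array([-.242,.970,0]); ex=np.array([.970,.242,0])
def rect(c,top):
    o=np.array([c[0],c[1],top])-.003*ex
    g=np.stack(np.meshgrid(np.arange(-95,95.5,.5),np.arange(10,-70.5,-.5)),-1)*1e-3
    P=o+g[...,:1]*ey+g[...,1:]*np.array([0,0,1])
    C=P@M[:3,:3].T+M[:3,3]
    return cv2.remap(im["color"],(C[...,0]/C[...,2]*f+im["cx"]).astype(np.float32),(C[...,1]/C[...,2]*f+im["cy"]).astype(np.float32),cv2.INTER_CUBIC)
a=rect((.4375,.2268),.165);b=rect((.505,.2425),.165)
out=np.vstack([cv2.flip(a,1),cv2.flip(b,1)]) 
for k in range(-80,81,10): cv2.line(out,(int((95-k)*2),0),(int((95-k)*2),6 if k else 16),(255,0,0),1)
out=cv2.resize(out,None,fx=2,fy=1.8)
cv2.imwrite("pics/rect.png",out[...,::-1])
x,y,z=W[...,0],W[...,1],W[...,2]
for n in("scene","top"):
  W=np.load(n+".npz")["W"]
  for c in((.4375,.2268),(.505,.2425)):
    d=W-np.array([*c,0]); m=(abs(d@ex)<.012)&(W[...,2]>.15)&(W[...,2]<.18)&(abs(d@ey)<.1)
    s=(d@ey)[m]; print(n,np.round(np.sort(s)[[0,1,2,-3,-2,-1]],4),np.round(np.percentile((d@ex)[m],[5,50,95]),4),np.round(np.percentile(W[...,2][m],[90,98]),4))
    m=(abs(d@ex)<.02)&(W[...,2]>.012)&(W[...,2]<.042)&(abs(d@ey)<.062); print("  block/cheek y",np.round(np.percentile((d@ey)[m],[2,50,98]),4) if m.any() else 0)
```

```text
scene [-0.0818 -0.0813 -0.0808  0.078   0.0783  0.0792] [-0.0042 -0.0018  0.0027] [0.1651 0.1659]
  block/cheek y [0.0121 0.0302 0.061 ]
scene [-0.0828 -0.0819 -0.0818  0.078   0.0781  0.0793] [-0.0041 -0.0009  0.0031] [0.1651 0.1661]
  block/cheek y [0.0592 0.0607 0.0619]
top [-0.0784 -0.0783 -0.0776  0.0784  0.0806  0.0808] [-0.003  -0.0007  0.0026] [0.1676 0.1704]
  block/cheek y [-0.0482  0.0166  0.0577]
top [-0.0793 -0.0789 -0.0777  0.0797  0.0799  0.0805] [-0.0029 -0.0004  0.0035] [0.1683 0.1709]
  block/cheek y [-0.0498  0.0008  0.0571]
```

View pics/rect.png

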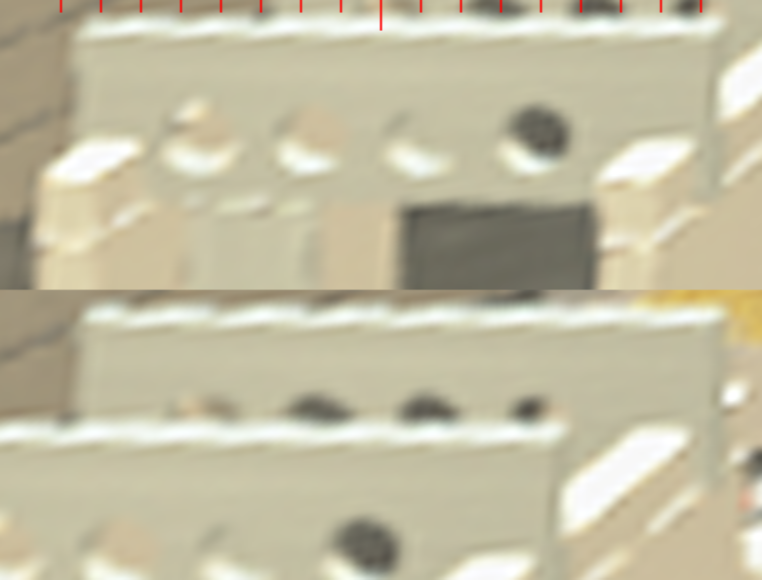

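The holes sit at about -34, -6, +22 and +50 mm from the bar's middle. The COM works out to about y = +20.5, so hole_c is the level one. I'll move above the bar and check with the wrist camera.

Call:
{"method": "arm_command", "body": {
  "translation": [
    [-40,-30,-47],
    [-340,-269,-57],
    [-340,-269,-57],
    [-340,-269,-57],
    [-340,-269,-57],
    [-340,-269,-57],
    [-340,-269,-57],
    [-340,-269,-57],
    [-340,-269,-57],
    [-340,-269,-57],
    [-340,-269,-57],
    [-340,-269,-57]
  ],
  "yaw": [0,0.99,0.99,0.99,0.99,0.99,0.99,0.99,0.99,0.99,0.99,0.99],
  "jaw": [45,45,45,45,45,45,45,45,45,45,45,45]
}}

```text
time: 2.25
eef_pos: [0.4383, 0.2239, 0.2709]
eef_rot: [0.616, 0.788, -0.0, -0.0]
ft_force: [0.5, 0.1, -0.3]
grip_width: 0.0452
finger_force: 0.0
```

```bash
cat >> h.py <<'E'
from scipy.spatial.transform import Rotation as R
def wrist():
    s=arm.sense(); im=arm.get_image("wrist")
    T=np.eye(4);T[:3,:3]=R.from_quat(s["eef_rot"]).as_matrix();T[:3,3]=s["eef_pos"]
    im["camera_from_world"]=np.linalg.inv(T@im["mount"])
    return s,im,cloud(im)
E
python3 - <<'E'
from h import *
s,im,W=wrist(); cv2.imwrite("pics/w1.png",im["color"][...,::-1])
print(s["time"],s["eef_pos"],s["eef_rot"]); print(np.round(im["mount"],3),im["fov_y"])
top=arm.get_image("top");Wt=cloud(top)
for n,W in(("wrist",W),("top",Wt)):
  x,y,z=W[...,0],W[...,1],W[...,2]
  for nm,m in(("front",(z>.155)&(z<.175)&(x>.38)&(x<.47)&(y>.12)&(y<.33)),("rear",(z>.155)&(z<.175)&(x>.475)&(x<.545)&(y>.12)&(y<.33))):
    p=W[m]
    if len(p)>5: print(n,nm,len(p),np.round(p.min(0),3),np.round(p.max(0),3),[np.round(v,1) for v in cv2.minAreaRect((p[:,:2]*1000).astype(np.float32))],np.round(cv2.fitLine(p[:,:2].astype(np.float32),cv2.DIST_HUBER,0,.01,.01).ravel(),3))
E
```

```text
2.25 [0.43833553 0.2239157  0.27090241] [ 6.15637110e-01  7.88029788e-01 -2.48647503e-05 -3.63040412e-05]
[[ 0.    -0.968 -0.249  0.07 ]
 [ 1.     0.    -0.001  0.   ]
 [ 0.001 -0.249  0.968 -0.171]
 [ 0.     0.     0.     1.   ]] 69.8067522296918
wrist front 1178 [0.417 0.168 0.162] [0.456 0.304 0.167] [array([436.4, 235.7]), array([  5.5, 139.3]), np.float64(13.9)] [ 0.241 -0.97   0.435  0.239]
wrist rear 1442 [0.485 0.199 0.155] [0.52  0.319 0.167] [array([502.5, 258.9]), array([  6.7, 123.7]), np.float64(13.9)] [ 0.249 -0.968  0.498  0.271]
top front 39 [0.445 0.151 0.155] [0.459 0.186 0.174] [array([451.9, 167.8]), array([ 6.5, 36. ]), np.float64(14.0)] [ 0.236 -0.972  0.451  0.169]
top rear 36 [0.515 0.166 0.155] [0.527 0.197 0.173] [array([520.8, 181.6]), array([ 6.3, 31.9]), np.float64(13.5)] [ 0.213 -0.977  0.52   0.181]
```

View pics/w1.png

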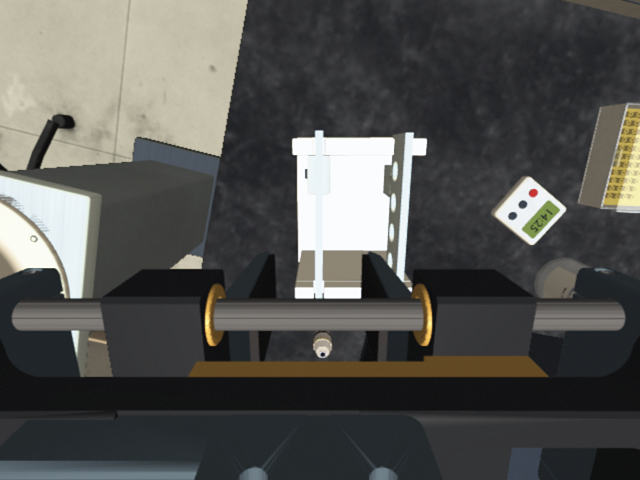

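The wrist view shows the long carrier's bar end at (319,135) with its block below it, centred between the fingers. The short carrier is at the right (400,200). Descending and gripping.

Call:
{"method": "arm_command", "body": {
  "translation": [
    [-1,0,50],
    [-1,0,95],
    [-1,0,115],
    [-1,0,124],
    [-1,0,124],
    [-1,0,124],
    [-1,0,124],
    [-1,0,124],
    [-1,0,124],
    [-1,0,124],
    [-1,0,124]
  ],
  "yaw": [0,0,0,0,0,0,0,0,0,0,0],
  "jaw": [45,45,45,45,45,0,0,0,0,0,0]
}}

```text
time: 3.72
eef_pos: [0.4391, 0.2223, 0.1471]
eef_rot: [0.616, 0.788, 0.0, 0.0]
ft_force: [0.2, -0.1, 3.8]
grip_width: 0.006
finger_force: 30.0
```

Call:
{"method": "arm_command", "body": {
  "translation": [
    [0,0,-10],
    [0,0,-35],
    [0,0,-65],
    [0,0,-100],
    [0,0,-135],
    [0,0,-155],
    [0,0,-155],
    [0,0,-155]
  ],
  "yaw": [0,0,0,0,0,0,0,0],
  "jaw": [0,0,0,0,0,0,0,0]
}}

```text
time: 4.72
eef_pos: [0.4384, 0.222, 0.301]
eef_rot: [0.616, 0.788, -0.001, -0.0]
ft_force: [0.0, 0.4, -3.6]
grip_width: 0.0054
finger_force: 30.0
```

Run:
```python
from h import *
for n in("scene","top"):
    W=np.load(n+".npz")["W"]; x,y,z=W[...,0],W[...,1],W[...,2]
    p=W[(z>.193)&(z<.23)&(x>.36)&(x<.56)&(y<-.2)&(y>-.3)]
    l=cv2.fitLine(p.astype(np.float32),cv2.DIST_HUBER,0,.01,.01).ravel()
    for X in(.4,.45,.49): print(n,X,np.round(l[3:]+l[:3]*(X-l[3])/l[0],4))
    p=W[(z>.193)&(z<.23)&(x>.36)&(x<.56)&(y<-.2)&(y>-.3)]; print(np.round([p[:,0].min(),p[:,0].max()],3))
    p=W[(z>.02)&(z<.032)&(x>.36)&(x<.56)&(y<-.13)&(y>-.37)]; print("tray",[np.round(v,1) for v in cv2.minAreaRect((p[:,:2]*1000).astype(np.float32))])
    p=W[(z>.05)&(z<.18)&(x>.45)&(x<.54)&(y<-.2)&(y>-.3)]; print("rod",np.round(np.median(p,0),4),len(p))
```

```text
scene 0.4 [ 0.4    -0.2604  0.212 ]
scene 0.45 [ 0.45   -0.2555  0.2075]
scene 0.49 [ 0.49   -0.2516  0.204 ]
[0.396 0.499]
tray [array([ 483.2, -236.9]), array([172.3, 196.8]), np.float64(5.7)]
rod [ 0.5    -0.2496  0.1169] 227
top 0.4 [ 0.4    -0.2556  0.2123]
top 0.45 [ 0.45   -0.2506  0.2067]
top 0.49 [ 0.49   -0.2465  0.2023]
[0.398 0.503]
tray [array([ 480.3, -238.8]), array([175.1, 185.8]), np.float64(7.3)]
rod [ 0.4987 -0.2426  0.1153] 28
```

Call:
{"method": "arm_command", "body": {
  "translation": [
    [-15,-6,0],
    [-50,-20,0],
    [-95,-38,0],
    [-140,-56,0],
    [-185,-74,0],
    [-230,-92,0],
    [-275,-109,0],
    [-320,-127,0],
    [-365,-145,0],
    [-410,-163,0],
    [-445,-177,0],
    [-467,-186,0],
    [-477,-190,0],
    [-477,-190,0],
    [-477,-190,0],
    [-477,-190,0]
  ],
  "yaw": [0,0.01,0.02,0.04,0.06,0.08,0.1,0.12,0.13,0.144,0.144,0.144,0.144,0.144,0.144,0.144],
  "jaw": [0,0,0,0,0,0,0,0,0,0,0,0,0,0,0,0]
}}

```text
time: 6.72
eef_pos: [0.3695, -0.2857, 0.3019]
eef_rot: [0.671, 0.742, 0.0, -0.0]
ft_force: [0.2, -0.1, -3.3]
grip_width: 0.0061
finger_force: 30.0
```

Run:
```python
from h import *
s,im,W=wrist(); cv2.imwrite("pics/w2.png",im["color"][...,::-1])
print(s["time"],s["eef_pos"],s["eef_rot"])
x,y,z=W[...,0],W[...,1],W[...,2]
p=W[(z>.193)&(z<.23)&(x>.385)&(x<.50)&(y<-.2)&(y>-.3)]; print(len(p))
if len(p)>5:
    l=cv2.fitLine(p.astype(np.float32),cv2.DIST_HUBER,0,.01,.01).ravel()
    for X in(.4,.45,.49): print(X,np.round(l[3:]+l[:3]*(X-l[3])/l[0],4))
    print(p.min(0),p.max(0))
T=R.from_quat(s["eef_rot"]).as_matrix(); L=(W-s["eef_pos"])@T
m=(abs(L[...,1])<.006)&(L[...,2]>-.03)&(L[...,2]<.02)&(L[...,0]>.03)&(L[...,0]<.11)
p=L[m]; print("bar in tool",len(p),np.round(p.min(0),4),np.round(p.max(0),4),np.round(np.polyfit(p[:,0],p[:,2],1),4),np.round(np.polyfit(p[:,0],p[:,1],1),4))
im2=arm.get_image("scene"); cv2.imwrite("pics/s2.png",cv2.resize(im2["color"][200:400,300:500,::-1],None,fx=3,fy=3,interpolation=2))
W=cloud(im2); L=(W-s["eef_pos"])@T; m=(abs(L[...,1])<.008)&(L[...,2]>-.03)&(L[...,2]<.15)&(abs(L[...,0])<.12)
for a,b in((-.015,.02),(.11,.15)):
    p=L[m&(L[...,2]>a)&(L[...,2]<b)]; print("scene part",len(p),p.min(0).round(4) if len(p) else 0,p.max(0).round(4) if len(p) else 0)
```

```text
6.725 [ 0.36946232 -0.28567635  0.30194971] [ 6.70882148e-01  7.41563982e-01  4.84487394e-05 -3.45730677e-05]
1279
0.4 [ 0.4    -0.258   0.2129]
0.45 [ 0.45   -0.2529  0.2071]
0.49 [ 0.49   -0.2488  0.2025]
[ 0.3969483  -0.26157326  0.19394356] [ 0.4998233  -0.24459521  0.21422739]
bar in tool 1702 [ 0.03   -0.0027 -0.019 ] [ 0.0837  0.0033 -0.0147] [ 0.0005 -0.0171] [0.0013 0.0002]
scene part 1532 [-0.0772 -0.0079 -0.015 ] [0.0836 0.0041 0.02  ]
scene part 33 [ 0.0174 -0.0077  0.11  ] [0.0188 0.008  0.1339]
```

View pics/s2.png

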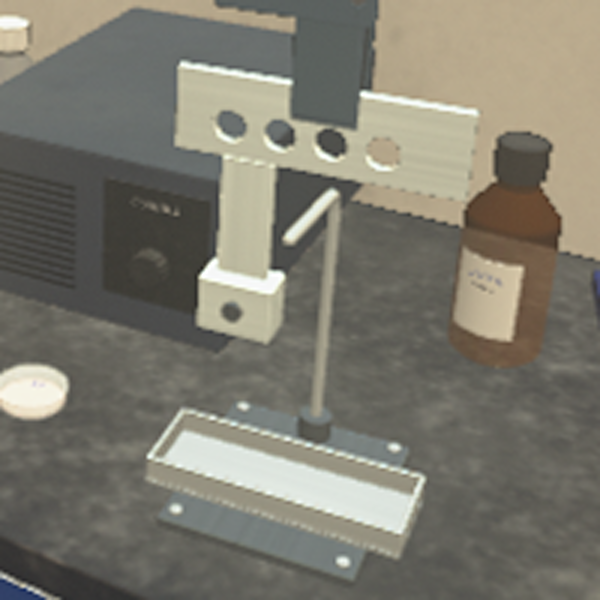

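View pics/w2.png

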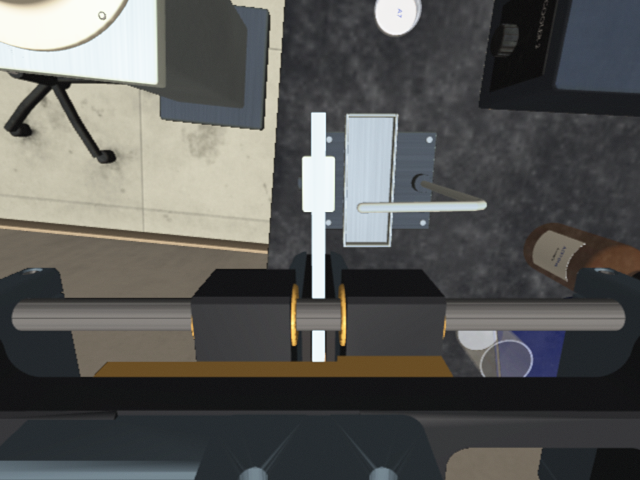

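Both views show the bar gripped level. Hole_c is at (281,135) in the scene crop and the peg tip is at (290,240) there; in the wrist view the tip is at (362,208). I'll descend in front of the tip.

Call:
{"method": "arm_command", "body": {
  "translation": [
    [-1,0,15],
    [-1,0,40],
    [-1,0,65],
    [-1,0,79],
    [-1,0,79],
    [-1,0,79],
    [-1,0,79]
  ],
  "yaw": [0,0,0,0,0,0,0],
  "jaw": [0,0,0,0,0,0,0]
}}

```text
time: 7.7
eef_pos: [0.3698, -0.2878, 0.2237]
eef_rot: [0.671, 0.741, -0.0, 0.001]
ft_force: [0.5, 0.4, -2.7]
grip_width: 0.0058
finger_force: 30.0
```

Run:
```python
from h import *
s=arm.sense(); print(s["eef_pos"],s["time"])
im=arm.get_image("scene"); cv2.imwrite("pics/s3.png",cv2.resize(im["color"][220:320,330:480,::-1],None,fx=5,fy=5,interpolation=2))
T=R.from_quat(s["eef_rot"]).as_matrix()
f=240/np.tan(np.radians(im["fov_y"])/2);M=im["camera_from_world"]
for nm,P in(("hole",s["eef_pos"]+T@[.025,-.003,.0129]),("tip",np.array([.397,-.2587,.2098]))):
    c=M[:3,:3]@P+M[:3,3]; print(nm,P.round(4),((c[:2]/c[2]*f+[im["cx"],im["cy"]])-[330,220])*5)
```

```text
[ 0.36983966 -0.28779971  0.22370637] 7.7
hole [ 0.3644 -0.2632  0.2108] [296.73291547 342.83829841]
tip [ 0.397  -0.2587  0.2098] [323.11473281 304.49290972]
```

View pics/s3.png

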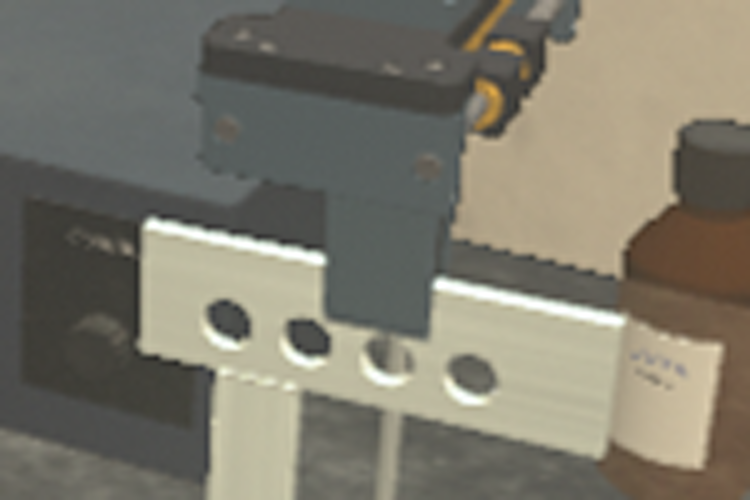

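Run:
```python
from h import *
s=arm.sense(); im=arm.get_image("scene"); T=R.from_quat(s["eef_rot"]).as_matrix()
f=240/np.tan(np.radians(im["fov_y"])/2);M=im["camera_from_world"]
def pr(P): c=M[:3,:3]@P+M[:3,3]; return c[:2]/c[2]*f+[im["cx"],im["cy"]]
E={}
for nm,x,z in(("TL",.0835,-.0171),("TR",-.0765,-.0171),("BL",.0835,.0309),("BR",-.0765,.0309)):
    E[nm]=pr(s["eef_pos"]+T@[x,-.003,z]); print(nm,((E[nm]-[330,220])*5).round(0))
src=np.float32([[142,222],[622,320],[140,350],[604,458]])
dst=np.float32([[80,0],[-80,0],[80,-48],[-80,-48]])
H=cv2.getPerspectiveTransform(src,dst)
print(cv2.perspectiveTransform(np.float32([[[229,323],[306,341],[387,360],[470,378]]]),H).round(1))
print(im["cx"],im["cy"])
```

```text
TL [138. 229.]
TR [615. 328.]
BL [133. 353.]
BR [597. 461.]
[[[ 47.4 -30.2]
  [ 20.  -30.5]
  [ -7.9 -30.8]
  [-35.4 -30.7]]]
321.9005720989748 246.19388665583173
```

Call:
{"method": "arm_command", "body": {
  "translation": [
    [2.5,5,0],
    [2.5,12,0.5],
    [2.5,20,1],
    [2.5,28,1],
    [2.5,36,2],
    [2.5,44,3],
    [2.5,50,3.5],
    [2.5,50,3.5]
  ],
  "yaw": [0,0,0,0,0,0,0,0],
  "jaw": [0,0,0,0,0,0,0,0]
}}

```text
time: 8.8
eef_pos: [0.4193, -0.28, 0.2193]
eef_rot: [0.671, 0.741, -0.0, -0.0]
ft_force: [0.5, 0.7, -4.0]
grip_width: 0.0056
finger_force: 30.0
```

Run:
```python
from h import *
s=arm.sense(); print(s["eef_pos"],s["time"],s["ft_force"],s["ft_torque"])
im=arm.get_image("scene"); cv2.imwrite("pics/s4.png",cv2.resize(im["color"][220:320,330:480,::-1],None,fx=5,fy=5,interpolation=2))
```

```text
[ 0.41930462 -0.27998107  0.21931113] 8.8 [ 0.53163905  0.74800151 -4.01200832] [-0.14377128  0.09225077 -0.01029329]
```

View pics/s4.png

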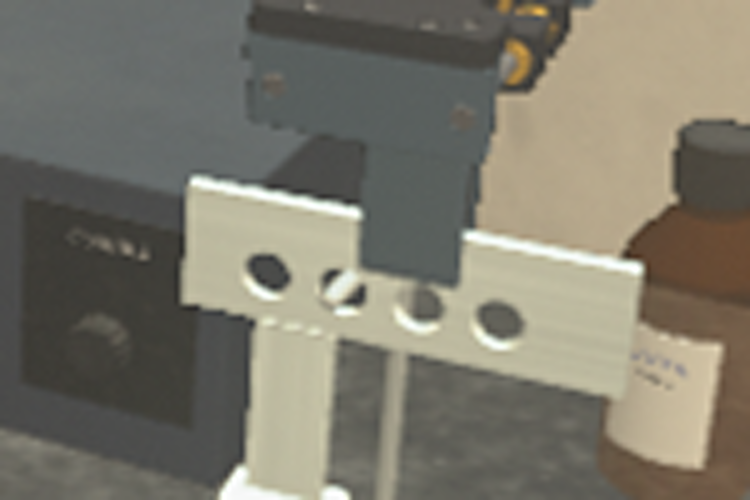

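The peg shows through hole_c at (343,290) and the force hasn't changed, so the plate is on it. I'll push further, then lower.

Call:
{"method": "arm_command", "body": {
  "translation": [
    [0,5,0.5],
    [0,12,1],
    [0,20,2],
    [0,26,2.5],
    [0,29,3],
    [0,29,3],
    [0,29,4.5],
    [0,29,6],
    [0,29,6],
    [0,29,6]
  ],
  "yaw": [0,0,0,0,0,0,0,0,0,0],
  "jaw": [0,0,0,0,0,0,0,0,0,0]
}}

```text
time: 10.1
eef_pos: [0.4478, -0.2772, 0.2134]
eef_rot: [0.671, 0.741, -0.0, -0.0]
ft_force: [-0.0, 0.6, -3.4]
grip_width: 0.0057
finger_force: 30.0
```

Call:
{"method": "arm_command", "body": {
  "translation": [
    [0,0,0.5],
    [0,0,1],
    [0,0,1],
    [0,0,1]
  ],
  "yaw": [0,0,0,0],
  "jaw": [0,0,0,0]
}}

```text
time: 10.6
eef_pos: [0.4479, -0.2772, 0.2125]
eef_rot: [0.671, 0.741, -0.0, 0.0]
ft_force: [0.0, -0.2, -1.6]
grip_width: 0.0061
finger_force: 30.0
```

Call:
{"method": "arm_command", "body": {
  "translation": [
    [0,0,0.5],
    [0,0,0.5],
    [0,0,0.5]
  ],
  "yaw": [0,0,0],
  "jaw": [0,0,0]
}}

```text
time: 10.98
eef_pos: [0.4479, -0.2773, 0.2122]
eef_rot: [0.671, 0.741, 0.0, 0.0]
ft_force: [-1.9, 0.4, 4.8]
grip_width: 0.0056
finger_force: 30.0
```

Call:
{"method": "arm_command", "body": {
  "translation": [
    [0,0,-0.4],
    [0,0,-0.4],
    [0,0,-0.4],
    [0,0,-0.4],
    [0,0,-0.4],
    [0,0,-0.4],
    [0,0,-0.4],
    [0,0,-0.4]
  ],
  "yaw": [0,0,0,0,0,0,0,0],
  "jaw": [0,0,8,10,14,20,26,26]
}}

```text
time: 11.98
eef_pos: [0.4479, -0.2772, 0.2123]
eef_rot: [0.671, 0.741, -0.0, 0.0]
ft_force: [-0.3, 0.5, 0.2]
grip_width: 0.0258
finger_force: 0.0
```

Run:
```python
from h import *
s=arm.sense(); print(s["eef_pos"],s["time"],s["ft_force"],s["grip_width"])
s,im,W=wrist();T=R.from_quat(s["eef_rot"]).as_matrix(); L=(W-s["eef_pos"])@T
m=(abs(L[...,1])<.015)&(L[...,2]>-.03)&(L[...,2]<.02)&(L[...,0]>.03)&(L[...,0]<.11)
p=L[m]; print(len(p),p.min(0).round(4),p.max(0).round(4),np.polyfit(p[:,0],p[:,2],1).round(4),np.polyfit(p[:,0],p[:,1],1).round(4))
im=arm.get_image("scene"); cv2.imwrite("pics/s5.png",cv2.resize(im["color"][210:390,330:500,::-1],None,fx=3,fy=3,interpolation=2))
```

```text
[ 0.44785126 -0.27719117  0.21232594] 11.975 [-0.30036202  0.51895633  0.21335454] 0.02581411311103916
1774 [ 0.0301 -0.0025 -0.0188] [0.0838 0.0041 0.0141] [ 0.0253 -0.0169] [0.0053 0.0006]
```

View pics/s5.png

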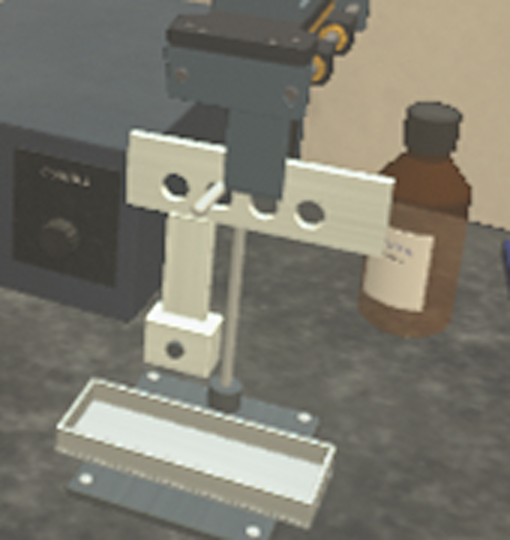

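It hangs level on hole_c, with the peg tip at (210,197) and the fingers clear. I'll retreat straight up and let it settle.

Call:
{"method": "arm_command", "body": {
  "translation": [
    [0,0,-3],
    [0,0,-10],
    [0,0,-22],
    [0,0,-45],
    [0,0,-80],
    [0,0,-110],
    [0,0,-110],
    [0,0,-110],
    [0,0,-110],
    [0,0,-110],
    [0,0,-110],
    [0,0,-110],
    [0,0,-110],
    [0,0,-110],
    [0,0,-110],
    [0,0,-110],
    [0,0,-110],
    [0,0,-110],
    [0,0,-110],
    [0,0,-110]
  ],
  "yaw": [0,0,0,0,0,0,0,0,0,0,0,0,0,0,0,0,0,0,0,0],
  "jaw": [30,30,30,30,30,30,30,30,30,30,30,30,30,30,30,30,30,30,30,30]
}}

```text
time: 14.58
eef_pos: [0.4478, -0.2772, 0.3223]
eef_rot: [0.671, 0.741, 0.0, -0.0]
ft_force: [0.4, -0.3, -0.0]
grip_width: 0.0302
finger_force: 0.0
```

Run:
```python
from h import *
ex=np.array([.995,.101,0]);ey=np.array([-.101,.995,0]);c=np.array([.441,-.2542,.205])
for k in range(3):
    im=arm.get_image("scene");W=cloud(im)-c; X=W@ex;Y=W@ey;Z=W[...,2]
    m=(abs(X)<.05)&(Z>.005)&(Z<.05)&(abs(Y)<.15)
    # top edge: highest point per 5 mm bin
    b=np.round(Y[m]/.008); t=np.array([(k*.008,Z[m][b==k].max()) for k in np.unique(b) if (b==k).sum()>3])
    print(np.polyfit(t[1:-1,0],t[1:-1,1],1).round(4),Y[m].min().round(4),Y[m].max().round(4),np.median(X[m]).round(4),arm.sense()["time"])
cv2.imwrite("pics/s6.png",cv2.resize(im["color"][190:390,150:500,::-1],None,fx=2,fy=2,interpolation=2))
```

```text
[-0.0074  0.0261] -0.1004 0.0598 0.0026 14.625
[-0.0109  0.026 ] -0.1003 0.0604 0.0026 14.675
[-0.0087  0.0261] -0.1003 0.0598 0.0025 14.725
```

View pics/s6.png

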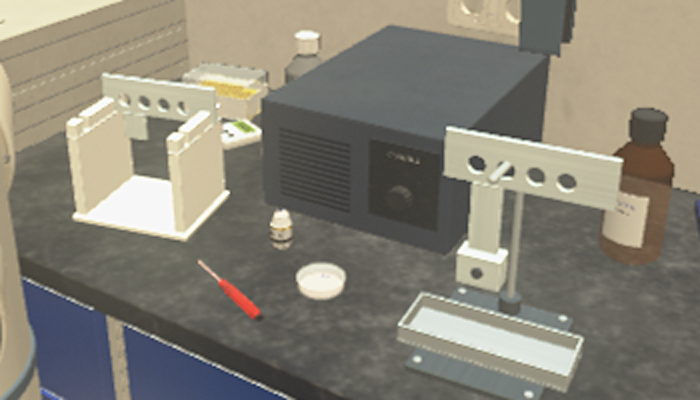

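The long carrier hangs level (tilt about 0.01 rad) and still at (530,170). The short carrier is still in the rack at (160,100), and the robot is clear.

```bash
python3 -c "
from cell import arm
print(arm.job_done())"
```

```text
the job is handed in; nothing more can be done
None
```

The job is handed in, with no verdict returned: the long carrier hangs freely by hole_c, level to about 0.01 rad and still; the short carrier is in its rack and the gripper is clear.

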